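Change over the idler of the belt tensioner

TASK

Swap the two idler pulleys: the one now pinned in the belt tensioner goes onto the spare post, and the one on the spare post goes into the tensioner, with the axle pin pushed back fully home through the upper lug, the pulley and the lower boss. The bench block has a hole to stand the pin in meanwhile and the rubber pad is free for a pulley. Leave the glue bottle and the side cutters where they are.

Things in the scene. Friction and masses are not known exactly. Their poses are not given: they have to be found in the camera images.
- tensioner: C-shaped aluminium bracket on a dark base plate (104 x 64 x 6 mm), fixed. Origin: on the pin axis at desk level, z up; open mouth faces its own -x, upright web (34 wide, front face at x +30) on +x. A pulley lies on the lower boss (34 x 34), top 24 mm up. Out with the pin, a pulley is gripped by its rim across y, fingers either side of the lug, lifted 3 to 5 mm, slid level 50+ mm along -x; in likewise.
- lug_top (a point): Centre of the bore at the top of the tensioner's upper lug, on the pin axis 60 mm above the desk; axes as the tensioner's. The lug is an arm 26 mm wide (y -13 to +13), from x -17 mm back to the web, 8 mm thick, underside 52 mm above the desk: 10 mm of air over a seated pulley. Lug and boss have 16 mm vertical bores for the pin. The pin's origin is here when it is fully home.
- axle_pin: Upright steel axle pin with black knurled knob, loose in its bores, no thread, 90 g; starts home in the tensioner. Origin on its axis at the flange's underside; z up to the knob. Below: shank 12 mm in diameter, 54 long, the last 10 tapering to 5 mm. Above: flange 26 in diameter, 3 thick, then the knob, 20 mm in diameter, 3 to 41 mm above the origin. Home, the flange lies on the upper lug.
- smooth_idler: Smooth aluminium idler pulley: plain round rim, recessed web with six dark dots, raised hub. 54 mm in diameter, 18 thick, bore 18 mm, about 90 g. Origin on its axis at the underside; z up along the axis. Starts in the tensioner or on the spare post.
- toothed_idler: Toothed aluminium idler pulley: flat disc with 24 teeth round the rim. 54 mm in diameter, 18 thick, bore 18 mm, about 90 g. Origin on its axis at the underside; z up along the axis. Starts where the smooth one does not.
- spare_post: Turned steel post for the pulley not in use, fixed. Origin: centre of the underside, at desk level; z up. Foot 60 mm in diameter; 32 mm shoulder, its top, on which a pulley lies flat, 24 mm up; above it a 12 mm spigot up to 52 mm, its top 9 mm tapering to 4 mm.
- bench_block: Round steel bench block, 72 mm in diameter, 45 high, fixed. Origin: centre of the underside, at desk level; z up. A plain 16 mm hole runs down its middle to the desk: the pin stands in it, tip on the desk, its flange 54 mm up. The small marks round it are too shallow to use.
- pad: Square black rubber pad, 115 x 115 x 3 mm, fixed flat on the desk, empty at the start: a free spot for a pulley. Origin: centre of the underside.
- glue_bottle: Small white bottle of instant glue with a red cap, 28 mm in diameter, 94 mm tall, standing upright at the back; to be left alone. Origin: centre of the underside.
- side_cutters: Small side cutters with red handles lying flat among the work, 116 x 46 mm, 12 mm high; to be left alone. Origin: centre of the underside.
There are look-alikes about, which are no part of the job. What is shaped like the smooth_idler but blue or yellow is not meant.

How it is judged:
By the outcome, as a careful person would: the job done as asked, in the order asked, and still so for the second after the job is handed in, with the robot touching nothing.
It also fails if it takes over 136 s, if anything falls off the work surface, if the arm or the gripper's body presses on something with over 40 N, if the wrist force passes 120 N, or if a joint passes its speed limit or range.

ROBOT

A 7-joint arm with a two-finger parallel gripper is mounted at the origin on a cart in front of the work surface, level with it; the furniture and walls round the work are solid. World frame = base frame: x ahead of the robot, y to its left, z up, the work surface at z = 0. Lengths are in m, angles in degrees, forces in N, time in s.
With the tool pointing down it reaches from about 0.425 to 0.875 m from the base axis. Payload 4.7 kg.
Tool frame: the origin (TCP) lies between the finger pads; the fingertips stand env.finger_overhang ahead of it and the grasp point (between the pads) lies 5 mm behind it (env.finger_overhang is the distance from the TCP to the fingertips, in m); z points along the fingers, y is the line along which they close (so a half turn about z gives the same grasp; the last joint's range is limited). The gripper opens to 87 mm and grips with 3 to 60 N. Pads are 19 mm wide; open, the fingers measure 117 mm over their backs; the gripper's body (75 mm by 190 mm) begins 51 mm behind the grasp point.
Start: joints at [66.583, 18.392, -4.016, 83.108, 1.295, 78.541, -3.26], TCP at [0.267, -0.593, 0.237] pointing down, gripper open.
Joint ranges: [-163.93, 163.93], [-17.29, 119.83], [-79.2, 71.16], [3.27, 140.29], [-89.18, 269.18], [5.43, 117.66], [-154.24, 154.24]. Speed limits (degrees/s): [147.25, 147.25, 180, 180, 180, 180, 180].

INTERFACE

Orientations are given as [roll, pitch, yaw] about the fixed x, y, z axes, in that order (R = Rz(yaw) Ry(pitch) Rx(roll)).
In Python, from cell import telemetry, eyes, env, models gives the robot as it stands. The module is installed in compiled form; this text tells all that it offers.
- The arm moves only by the tool drive_tool, never from a script. Its arguments are lists of equal length, an entry for each row: "angular": the turn, a rotation vector about the tool's x, y, z in rad, a list of three; "delta_pos": the shift along the tool's x, y, z in cm, a list of three; "gripper": the finger opening in cm, from 0 to 8.7. A call has 1 to 20 rows; each row shifts and turns the commanded pose from where the row before left it, along the tool's axes as they then stand; what a row does not reach is not made up. A row lasts 1/10 s, in which the tool goes at most 50 mm and 8.59 degrees, less where a joint would pass 70% of its speed; a pose out of reach is approached as far as the arm can. A call with a gripper value outside its range is refused whole. The fingers move at their own pace and stop on an object; "squeeze" is the grip in N (left out, the last holds). Time passes only in rows, so rows that do not move let the fingers close. It gives the time, the measured TCP pose, the force, the opening and the grip force at its end, in the units of the state.
- telemetry.get_obs(): the state, without advancing time (a new reading comes with each control period).
- eyes.read_camera(name): name is "scene" or "top" or "wrist"; returns a dict with "pixels" (420x560x3 uint8, red, green, blue), "mtx" (3x3 intrinsics, pixels), "origin" and "orientation" of the camera in the world. Camera axes: x right, y down, z forward; pixel columns grow to the right and rows downward; lengths in m; the calibration is good to about 2 mm. A picture is of the moment at which its call begins. There is no depth.
- env.sign_off(): hands the job in; it is judged then, once.
Trained networks look in a picture, given as the dict that the camera call returned (one of the last four; its "shot" number tells which), for a name from the list of things; names that differ only in an ending like _2 or _b are one class to them, and where a whole thing is asked for, a point or a joint stands for the part that bears it (a point fixed in the world has none). Each returns a list of dicts, best first, with "p" (0 to 1); they miss things now and then, are a little off and sometimes report something else, mostly with a low value. They report only what shows in the picture. A call takes as long as a camera call. They do not tell look-alikes from the thing itself.
- models.search_frame(picture, target): "centre" ([column, row] in pixels, amid what is visible of it).
- models.cut_out(picture, target): "pixels" (420x560 bool, what is visible of it) and "centre" ([column, row] in pixels, amid what is visible of it).
The state is a dict: "time_s": time; "qpos": joint angles; "joint_velocities": joint speeds; "effort": joint torques, N m; "tool_pos": TCP position; "tool_rot": TCP orientation; "force": force on the tool from outside, world axes, zero at the start; "wrist_torque": the same for the moment, N m; "grip_width": finger opening in m; "grasp_force": force on a finger pad.
Only numpy, scipy, OpenCV 4.12 (cv2) and the standard library are available. Lean on these libraries where they do the work, as an engineer would, in place of code of your own. Each camera call takes 0.05 s, during which the arm holds its last target. There are 200 camera calls.

## Working session

There is one attempt and no reset: what is moved stays moved. The work goes in short steps, Python scripts to look and compute and a tool call to move; the robot and the scene stay as the last step left them, time stands still between calls to the robot, and variables do not carry over. Pictures are saved under pics/ and viewed, at most 14 in all, crops included, and the job is handed in when it is done.

Besides the shell and the picture viewer there is one more tool, called after "Emit:" by a JSON object that holds its "api" and its "payload", one argument or row to a line. drive_tool: Moves the arm, as the interface text tells. Its arguments: {"type":"object","properties":{"angular":{"type":"array","items":{"type":"array","items":{"type":"number"}}},"delta_pos":{"type":"array","items":{"type":"array","items":{"type":"number"}}},"gripper":{"type":"array","items":{"type":"number"}},"squeeze":{"type":"number"}},"required":["angular","delta_pos","gripper"]}

```bash
mkdir -p pics
cat > h.py <<'E'
import numpy as np, cv2
from scipy.spatial.transform import Rotation as R
from cell import telemetry, eyes, env, models
def Rm(o):
    o=np.array(o,float)
    if o.shape==(3,3): return o
    return R.from_euler('xyz',o,degrees=True).as_matrix()
def ray(p,uv,z):
    K=np.array(p['mtx']);d=Rm(p['orientation'])@np.linalg.inv(K)@np.array([uv[0],uv[1],1.])
    o=np.array(p['origin']);return o+d*(z-o[2])/d[2]
def proj(p,X):
    c=Rm(p['orientation']).T@(np.array(X)-np.array(p['origin']));c=np.array(p['mtx'])@c;return c[:2]/c[2]
def save(p,n,crop=None,s=1):
    im=p['pixels']
    if crop: im=im[crop[1]:crop[3],crop[0]:crop[2]]
    im=cv2.resize(im,None,fx=s,fy=s,interpolation=cv2.INTER_CUBIC)
    cv2.imwrite('pics/'+n,im[:,:,::-1])
E
python3 - <<'E'
from h import *
print(telemetry.get_obs(),env.finger_overhang)
for n in ('top','scene'):
    p=eyes.read_camera(n);save(p,n+'0.png',s=1.42);print(n,p['origin'],p['orientation'],p['mtx'])
    for t,z in dict(tensioner=.03,axle_pin=.08,smooth_idler=.04,toothed_idler=.04,spare_post=.02,bench_block=.045,pad=.003,glue_bottle=.05,side_cutters=.006).items():
        for r in models.search_frame(p,t)[:4]:print(t,np.round(r['centre']),round(r['p'],2),ray(p,r['centre'],z)[:2].round(3))
E
```

```text
{'time_s': 0.0, 'qpos': array([66.58192886, 18.43710828, -4.01543744, 83.17542646,  1.2939811 ,
       78.53932997, -3.25952807]), 'joint_velocities': array([-0.02267746,  0.0555546 ,  0.04219432, -0.11271464,  0.02762246,
        0.17286737,  0.02360872]), 'effort': array([ 4.92234194e-04, -4.91289997e+01, -4.03542425e-01, -3.12525916e+01,
       -6.38807681e-02,  4.39524197e-02,  1.84379073e-04]), 'tool_pos': array([ 0.26646351, -0.59229869,  0.23547898]), 'tool_rot': array([-1.7989332e+02,  4.7677162e-03,  2.4228016e+01]), 'force': array([ 0.5824012 ,  0.96599573, -0.00718902]), 'wrist_torque': array([ 0.00984534,  0.01174463, -0.03609985]), 'grasp_force': 0.0, 'grip_width': 0.08702572736367878} 0.014
top [ 0.29871071 -0.12276395  1.14356085] [-1.67718194e+02  2.75575273e-02 -9.18080455e+01] [[502.18468225   0.         277.45688736]
 [  0.         502.18468225 213.0503382 ]
 [  0.           0.           1.        ]]
tensioner [283. 195.] 0.63 [ 0.583 -0.145]
axle_pin [282. 203.] 0.65 [ 0.553 -0.141]
smooth_idler [329. 193.] 0.97 [ 0.582 -0.249]
smooth_idler [156. 210.] 0.79 [0.555
[... 354 characters left out ...]
5] [-127.94479648    1.14056421 -132.12384859] [[467.37504246   0.         287.45400056]
 [  0.         467.37504246 208.22439308]
 [  0.           0.           1.        ]]
tensioner [277. 224.] 0.83 [ 0.563 -0.117]
axle_pin [292. 198.] 0.68 [ 0.554 -0.15 ]
smooth_idler [291. 220.] 0.86 [ 0.545 -0.138]
smooth_idler [318. 199.] 0.69 [ 0.556 -0.223]
smooth_idler [159. 302.] 0.6 [0.537 0.153]
toothed_idler [220. 275.] 0.87 [0.519 0.047]
toothed_idler [372. 179.] 0.29 [ 0.526 -0.354]
spare_post [222. 288.] 0.67 [0.51  0.053]
bench_block [371. 177.] 0.96 [ 0.527 -0.353]
pad [348. 262.] 0.67 [ 0.415 -0.16 ]
glue_bottle [325. 159.] 0.53 [ 0.64  -0.328]
side_cutters [342. 215.] 0.63 [ 0.514 -0.252]
```

View pics/top0.png

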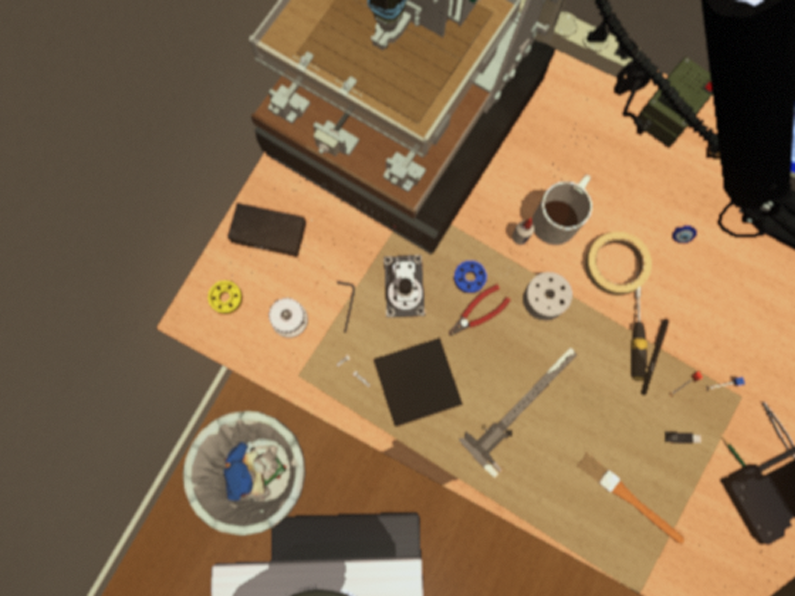

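View pics/scene0.png

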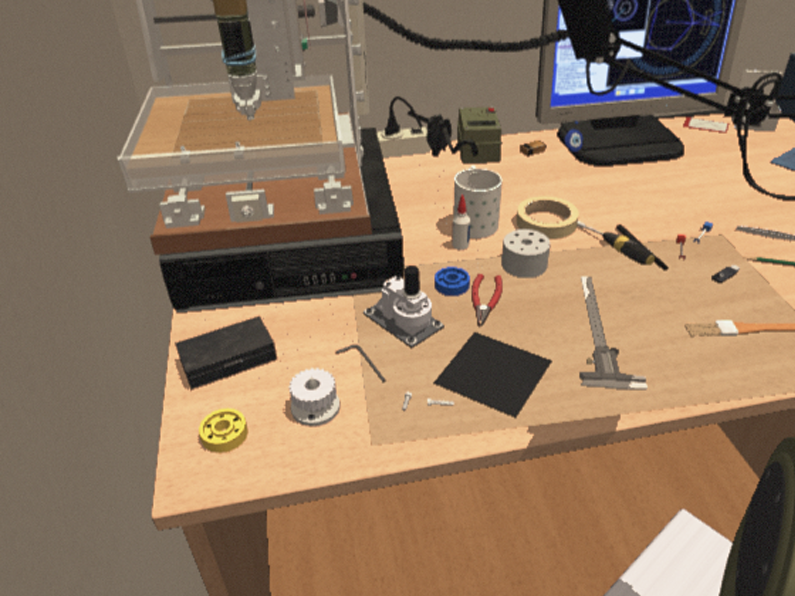

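The smooth silver pulley is in the tensioner, at (288,217) in the top view. The toothed one is on the spare post at (203,227). The blue pulley at (329,193) and the yellow one at (156,210) are look-alikes. The bench block is at (386,211), and its round top has a centre hole. I'll move in for a closer look with the wrist camera.

Emit:
{"api": "drive_tool", "payload": {
  "angular": [
    [0,0,0.1408],
    [0,0,0.1408],
    [0,0,0.1408],
    [0,0,0],
    [0,0,0],
    [0,0,0],
    [0,0,0],
    [0,0,0],
    [0,0,0],
    [0,0,0],
    [0,0,0],
    [0,0,0]
  ],
  "delta_pos": [
    [0,0,-1],
    [0,0,-1],
    [0,0,-1],
    [3,-2.5,-0.5],
    [3,-2.5,-0.5],
    [3,-2.5,-0.5],
    [3,-2.5,-0.5],
    [3,-2.5,-0.5],
    [3,-2.5,-0.5],
    [3,-2.5,-0.5],
    [3,-2.5,0],
    [0,0,0]
  ],
  "gripper": [8.7,8.7,8.7,8.7,8.7,8.7,8.7,8.7,8.7,8.7,8.7,8.7]
}}

```text
time_s: 2.2
tool_pos: [0.5124, -0.3859, 0.3016]
tool_rot: [-179.8, -0.2, 0.7]
force: [-0.1, -0.1, -0.0]
grip_width: 0.0868
grasp_force: 0.0
```

Run:
```python
from h import *
o=telemetry.get_obs();print(o['tool_pos'],o['tool_rot'],o['qpos'].round(1))
p=eyes.read_camera('wrist');save(p,'w1.png',s=1.42);print(p['origin'],p['orientation'],p['mtx'][0])
for t,z in dict(tensioner=.03,axle_pin=.08,smooth_idler=.04,toothed_idler=.04,bench_block=.045,pad=.003).items():
        for r in models.search_frame(p,t)[:4]:print(t,np.round(r['centre']),round(r['p'],2),ray(p,r['centre'],z)[:2].round(3))
```

```text
[ 0.51239728 -0.38585039  0.30164873] [-179.79241384   -0.20398545    0.65634629] [ 43.3  16.5 -10.9  78.4   2.8  85.4 -56.7]
[ 0.58591279 -0.3868969   0.45065618] [164.16682409   0.17576513 -89.30081731] [355.68140276   0.         280.05638265]
tensioner [ 82. 106.] 0.61 [ 0.588 -0.161]
axle_pin [ 51. 138.] 0.79 [ 0.556 -0.151]
smooth_idler [ 85. 134.] 0.6 [ 0.557 -0.165]
smooth_idler [167. 107.] 0.55 [ 0.588 -0.26 ]
bench_block [275. 145.] 0.62 [ 0.547 -0.38 ]
pad [114. 233.] 0.85 [ 0.426 -0.165]
pad [ 50. 136.] 0.28 [ 0.551 -0.102]
```

View pics/w1.png

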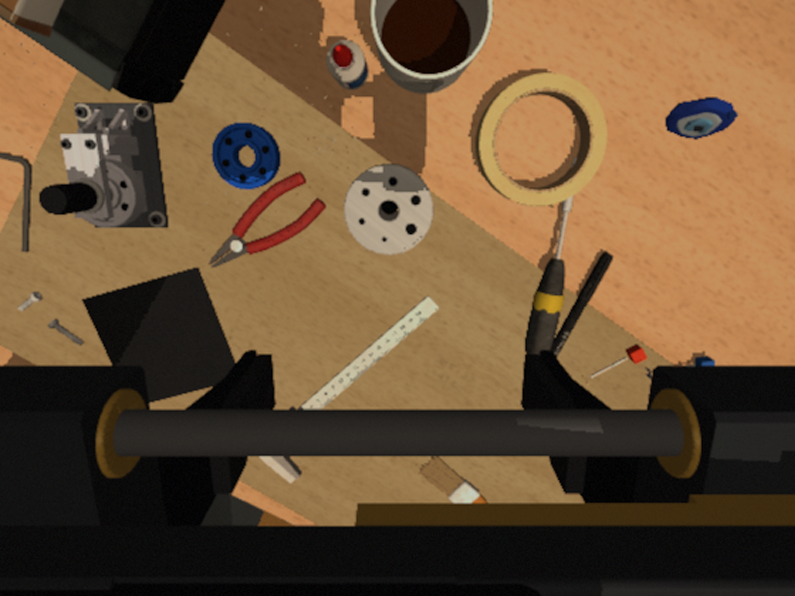

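The bench block hole is at about (388,209) in the enlarged view. The tensioner is on the left with the pin's knob at (70,198), and the pad is below it. Next I'll look from above the tensioner.

Emit:
{"api": "drive_tool", "payload": {
  "angular": [
    [0,0,0],
    [0,0,0],
    [0,0,0],
    [0,0,0],
    [0,0,0],
    [0,0,0],
    [0,0,0]
  ],
  "delta_pos": [
    [-0.5,-4.5,0],
    [-0.5,-4.5,0],
    [-0.5,-4.5,0],
    [-0.5,-4.5,0],
    [-0.5,-4.5,0],
    [-0.5,-3.5,0],
    [0,0,0]
  ],
  "gripper": [8.7,8.7,8.7,8.7,8.7,8.7,8.7]
}}

```text
time_s: 3.25
tool_pos: [0.4764, -0.1274, 0.3025]
tool_rot: [-180.0, -0.1, 0.4]
force: [0.0, -0.5, 1.1]
grip_width: 0.0867
grasp_force: 0.0
```

Run:
```python
from h import *
import pickle
o=telemetry.get_obs();print(o['tool_pos'],o['tool_rot'],o['qpos'].round(1))
p=eyes.read_camera('wrist');save(p,'w2.png',s=1.42);print(p['origin'],p['orientation'])
pickle.dump(p,open('w2.pkl','wb'))
for t,z in dict(tensioner=.03,axle_pin=.1,smooth_idler=.04,toothed_idler=.042,pad=.003).items():
        for r in models.search_frame(p,t)[:4]:print(t,np.round(r['centre']),round(r['p'],2),ray(p,r['centre'],z)[:2].round(3))
```

```text
[ 0.47637938 -0.12739968  0.30249549] [-1.79966544e+02 -8.39630422e-02  4.35167392e-01] [ 32.8  -1.6 -20.3  98.2  -0.6  83.2 -77. ]
[ 0.55020309 -0.12830209  0.45135129] [ 1.64045369e+02 -3.45164135e-04 -8.95242153e+01]
tensioner [300.  75.] 0.68 [ 0.587 -0.151]
axle_pin [299. 102.] 0.61 [ 0.557 -0.146]
smooth_idler [394.  76.] 0.97 [ 0.585 -0.252]
smooth_idler [48. 94.] 0.6 [0.564 0.126]
smooth_idler [289. 108.] 0.59 [ 0.551 -0.138]
pad [305. 212.] 0.94 [ 0.421 -0.162]
```

View pics/w2.png

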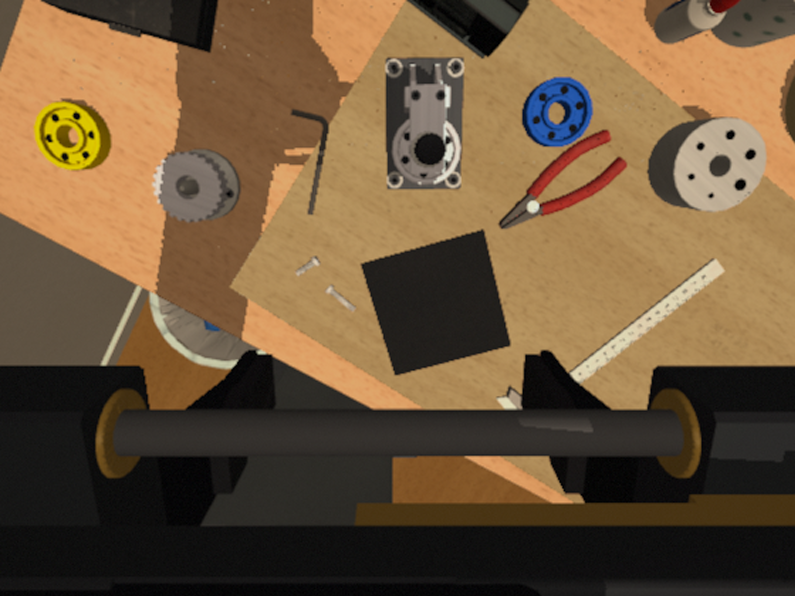

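The toothed pulley on the post is at (188,187). In the tensioner the smooth silver pulley shows under the lug, with the pin's knob at (430,150). The bench block hole is at (719,166), and the pad is centred near (435,302). The plate looks square to the view. Now I'll compute positions.

Run:
```python
from h import *
import pickle
p=pickle.load(open('w2.pkl','rb'))
g=cv2.cvtColor(p['pixels'],cv2.COLOR_RGB2GRAY)
def blob(c,r,th):
    u,v=np.array(c)/1.42;u=int(u);v=int(v)
    m=(g[v-r:v+r+1,u-r:u+r+1]<th).astype(np.uint8)
    n,l,s,ce=cv2.connectedComponentsWithStats(m)
    k=1+np.argmin([np.hypot(*(ce[i]-r)) - s[i,4]**.5 for i in range(1,n)]);return ce[k]+[u-r,v-r],s[k]
for n,c,r,th,z in(('knob',(430,150),14,45,.10),('hole',(719,166),11,80,.045),('bore',(188,187),9,75,.042)):
    b,s=blob(c,r,th);print(n,(b*1.42).round(1),s,ray(p,b,z)[:2].round(4), ray(p,np.array(c)/1.42,z)[:2].round(4))
P=[ray(p,np.array(c)/1.42,.006)[:2] for c in((387,58),(464,58),(462,188),(387,190))]
print(np.round(P,4),np.mean(P,0).round(4))
print([ray(p,np.array(c)/1.42,.003)[:2].round(3) for c in((361,264),(484,231),(510,345),(396,375))])
# silver disc of the post pulley: top centre
m=models.cut_out(p,'toothed_idler')
for r in m[:2]:print(r['p'],r['centre'],cv2.boundingRect(r['pixels'].astype(np.uint8)))
save(p,'w2c.png',crop=(90,20,350,155),s=3)
```

```text
knob [429.2 148.8] [  4   3  21  22 351] [ 0.5544 -0.1493] [ 0.5536 -0.1498]
hole [719.2 165.1] [  5   5  14  14 158] [ 0.5448 -0.3784] [ 0.5441 -0.3784]
bore [187.1 186.5] [  1   2  16  15 146] [0.5249 0.0383] [0.5245 0.0377]
[[ 0.6254 -0.1191]
 [ 0.6259 -0.1812]
 [ 0.5234 -0.184 ]
 [ 0.5211 -0.1193]] [ 0.574  -0.1509]
[array([ 0.455, -0.096]), array([ 0.486, -0.206]), array([ 0.378, -0.236]), array([ 0.346, -0.128])]
0.72 [299.2, 73.1] (271, 39, 57, 94)
0.64 [130.9, 124.9] (108, 107, 54, 49)
```

View pics/w2c.png

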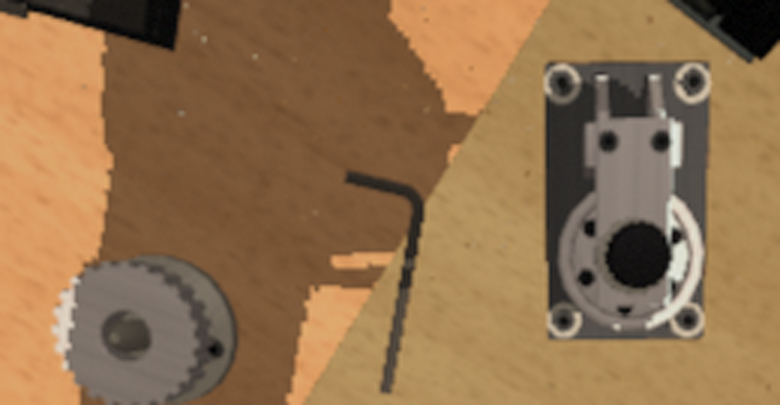

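Confirmed: the post carries the toothed pulley and the tensioner has the silver smooth one with six dots. Now I'll go for the pin.

Emit:
{"api": "drive_tool", "payload": {
  "angular": [
    [0,0,0],
    [0,0,0],
    [0,0,0],
    [0,0,0],
    [0,0,0],
    [0,0,0]
  ],
  "delta_pos": [
    [3.9,1.1,2],
    [3.9,1.1,3],
    [0,0,4],
    [0,0,4],
    [0,0,3.2],
    [0,0,0]
  ],
  "gripper": [5,5,5,5,5,5],
  "squeeze": 25
}}

```text
time_s: 4.2
tool_pos: [0.5504, -0.1547, 0.1343]
tool_rot: [-179.8, 0.6, -0.1]
force: [-0.7, 1.1, -0.9]
grip_width: 0.0519
grasp_force: 0.0
```

Emit:
{"api": "drive_tool", "payload": {
  "angular": [
    [0,0,0],
    [0,0,0]
  ],
  "delta_pos": [
    [0,0,0],
    [0,0,0]
  ],
  "gripper": [5,5]
}}

```text
time_s: 4.4
tool_pos: [0.5557, -0.1553, 0.1422]
tool_rot: [179.9, -0.2, -0.0]
force: [0.5, -0.2, 1.3]
grip_width: 0.0503
grasp_force: 0.0
```

Run:
```python
from h import *
o=telemetry.get_obs();print(o['tool_pos'],o['tool_rot'])
p=eyes.read_camera('wrist');o=telemetry.get_obs();print(o['tool_pos'],o['tool_rot'],p['origin'],p['orientation'])
save(p,'w3.png',s=1.42)
```

```text
[ 0.5557355  -0.15527628  0.14217067] [ 1.79933778e+02 -2.08413323e-01 -1.16290381e-02]
[ 0.55581437 -0.15520544  0.14238599] [ 1.79920624e+02 -2.35123183e-01 -4.11074563e-03] [ 0.62923842 -0.15652753  0.29120426] [ 1.64172983e+02 -1.00809712e-01 -8.99733940e+01]
```

View pics/w3.png

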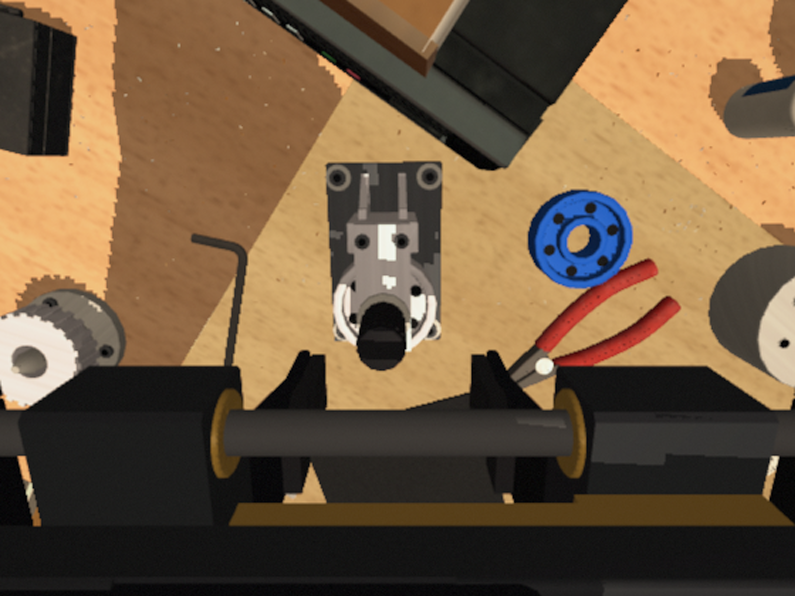

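The knob's top is at (381,348), just left of the midline between the fingers at 399, so I'll shift about 5.5 mm. Then I'll descend and grip.

Emit:
{"api": "drive_tool", "payload": {
  "angular": [
    [0,0,0],
    [0,0,0],
    [0,0,0],
    [0,0,0],
    [0,0,0],
    [0,0,0],
    [0,0,0],
    [0,0,0]
  ],
  "delta_pos": [
    [-0.15,-0.55,1.5],
    [0,0,2.5],
    [0,0,2.1],
    [0,0,0],
    [0,0,0],
    [0,0,0],
    [0,0,0],
    [0,0,0]
  ],
  "gripper": [5,5,5,5,1,1,1,1],
  "squeeze": 30
}}

```text
time_s: 5.25
tool_pos: [0.5533, -0.1493, 0.0798]
tool_rot: [180.0, -0.1, 0.0]
force: [-0.4, 0.4, 0.4]
grip_width: 0.0259
grasp_force: 0.0
```

Emit:
{"api": "drive_tool", "payload": {
  "angular": [
    [0,0,0],
    [0,0,0],
    [0,0,0],
    [0,0,0],
    [0,0,0],
    [0,0,0],
    [0,0,0],
    [0,0,0]
  ],
  "delta_pos": [
    [0,0,0],
    [0,0,0],
    [0,0,-1],
    [0,0,-2],
    [0,0,-2],
    [0,0,-2],
    [0,0,-2],
    [0,0,-1]
  ],
  "gripper": [1,1,1,1,1,1,1,1],
  "squeeze": 30
}}

```text
time_s: 6.05
tool_pos: [0.5535, -0.1493, 0.1811]
tool_rot: [179.9, -0.2, 0.0]
force: [-0.2, -0.0, -1.2]
grip_width: 0.019
grasp_force: 30.0
```

Emit:
{"api": "drive_tool", "payload": {
  "angular": [
    [0,0,0],
    [0,0,0],
    [0,0,0],
    [0,0,0],
    [0,0,0],
    [0,0,0],
    [0,0,0],
    [0,0,0],
    [0,0,0]
  ],
  "delta_pos": [
    [-1,3.8,0],
    [-1,3.8,0],
    [-1,3.8,0],
    [-1,3.8,0],
    [-1,3.8,0],
    [-1,3.9,0],
    [0,0,0],
    [0,0,0],
    [0,0,0]
  ],
  "gripper": [1,1,1,1,1,1,1,1,1]
}}

```text
time_s: 6.95
tool_pos: [0.4934, -0.3764, 0.1785]
tool_rot: [-179.9, 0.0, 0.1]
force: [-0.1, 0.5, -0.8]
grip_width: 0.019
grasp_force: 30.0
```

```bash
cat >> h.py <<'E'
def dark(p,uv,r,th):
    g=cv2.cvtColor(p['pixels'],cv2.COLOR_RGB2GRAY);u,v=map(int,uv)
    n,l,s,ce=cv2.connectedComponentsWithStats((g[v-r:v+r+1,u-r:u+r+1]<th).astype(np.uint8))
    k=1+np.argmin([np.hypot(*(ce[i]-r)) - s[i,4]**.5 for i in range(1,n)]);return ce[k]+[u-r,v-r],s[k]
E
python3 - <<'E'
from h import *
p=eyes.read_camera('wrist');o=telemetry.get_obs();print(o['tool_pos'],o['tool_rot'],o['grip_width'],p['origin'])
uv=proj(p,[.5445,-.3787,.045]);print(uv)
b,s=dark(p,uv,14,80);print(b,s,ray(p,b,.045).round(4))
save(p,'w4.png',s=1.42)
E
```

```text
[ 0.49362713 -0.37617685  0.17863145] [-1.79936364e+02 -4.32157026e-03  1.71640723e-01] 0.019108392693676996 [ 0.56741694 -0.37791004  0.32721341]
[281.2822838  139.18013843]
[280.53125  138.284375] [  4   3  20  22 320] [ 0.5452 -0.3781  0.045 ]
```

View pics/w4.png

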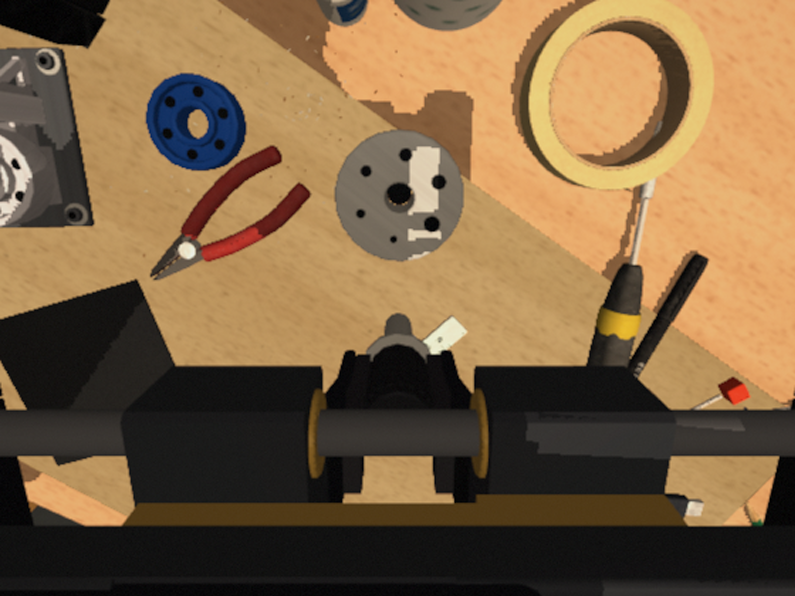

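The pin hangs straight with its tip at (398,325), and the block hole is at (399,195). I'll move over the hole.

Emit:
{"api": "drive_tool", "payload": {
  "angular": [
    [0,0,0],
    [0,0,0],
    [0,0,0],
    [0,0,0],
    [0,0,0],
    [0,0,0]
  ],
  "delta_pos": [
    [2.6,0.1,1.5],
    [2.52,0.1,1.5],
    [0,0,1.8],
    [0,0,0],
    [0,0,0],
    [0,0,0]
  ],
  "gripper": [1,1,1,1,1,1]
}}

```text
time_s: 7.6
tool_pos: [0.5443, -0.3802, 0.1322]
tool_rot: [179.9, -0.1, 0.0]
force: [-0.4, -0.1, -1.4]
grip_width: 0.0194
grasp_force: 30.0
```

Emit:
{"api": "drive_tool", "payload": {
  "angular": [
    [0,0,0],
    [0,0,0],
    [0,0,0],
    [0,0,0],
    [0,0,0],
    [0,0,0]
  ],
  "delta_pos": [
    [0.05,-0.2,0],
    [0,0,0.8],
    [0,0,0.8],
    [0,0,0.8],
    [0,0,0],
    [0,0,0]
  ],
  "gripper": [1,1,1,1,1,1]
}}

```text
time_s: 8.2
tool_pos: [0.5442, -0.3779, 0.1062]
tool_rot: [-180.0, 0.1, 0.0]
force: [0.2, -0.1, -0.9]
grip_width: 0.0193
grasp_force: 30.0
```

The tip is 13 mm inside the hole with no contact force. I'll lower it the rest of the way and release.

Emit:
{"api": "drive_tool", "payload": {
  "angular": [
    [0,0,0],
    [0,0,0],
    [0,0,0],
    [0,0,0],
    [0,0,0],
    [0,0,0],
    [0,0,0],
    [0,0,0]
  ],
  "delta_pos": [
    [0,0,1],
    [0,0,1],
    [0,0,0.8],
    [0,0,0.3],
    [0,0,0],
    [0,0,0],
    [0,0,0],
    [0,0,0]
  ],
  "gripper": [1,1,1,1,1,4.5,4.5,4.5]
}}

```text
time_s: 9.0
tool_pos: [0.545, -0.3784, 0.0766]
tool_rot: [179.9, -0.1, 0.0]
force: [-0.1, 0.1, 0.2]
grip_width: 0.0357
grasp_force: 0.0
```

Emit:
{"api": "drive_tool", "payload": {
  "angular": [
    [0,0,0],
    [0,0,0],
    [0,0,0],
    [0,0,0],
    [0,0,0],
    [0,0,0],
    [0,0,0],
    [0,0,0],
    [0,0,0],
    [0,0,0],
    [0,0,0],
    [0,0,0],
    [0,0,0],
    [0,0,0],
    [0,0,0]
  ],
  "delta_pos": [
    [0,0,-2],
    [0,0,-4],
    [0,0,-4],
    [-0.8,-4.6,-2],
    [-0.8,-4.6,0],
    [-0.8,-4.6,0],
    [-0.8,-4.6,0],
    [-0.8,-4.6,0],
    [-0.8,-4.6,0],
    [-0.8,-4.6,0],
    [-0.8,-4.6,0],
    [-0.8,-4.8,0],
    [0,0,0],
    [0,0,0],
    [0,0,0]
  ],
  "gripper": [4.5,4.5,4.5,8.7,8.7,8.7,8.7,8.7,8.7,8.7,8.7,8.7,8.7,8.7,8.7]
}}

```text
time_s: 10.5
tool_pos: [0.4727, 0.0359, 0.1957]
tool_rot: [180.0, -0.0, -0.1]
force: [-0.6, -0.8, -0.7]
grip_width: 0.087
grasp_force: 0.0
```

Run:
```python
from h import *
p=eyes.read_camera('wrist');o=telemetry.get_obs();print(o['tool_pos'],o['tool_rot'],o['grip_width'],o['qpos'].round(0))
uv=proj(p,[.525,.038,.042]);print(uv)
b,s=dark(p,uv,16,80);print(b,s,ray(p,b,.042).round(4))
save(p,'w5.png',crop=(0,0,560,260),s=1.42)
```

```text
[0.47274133 0.03559272 0.19558595] [ 1.79973103e+02 -1.67385744e-02 -1.19878042e-01] 0.08682356113525168 [ 23.  -1. -30. 109.  -0.  71. -97.]
[275.36850485 135.94967642]
[271.734375 134.734375] [ 9 10 12 15 64] [0.526 0.041 0.042]
```

View pics/w5.png

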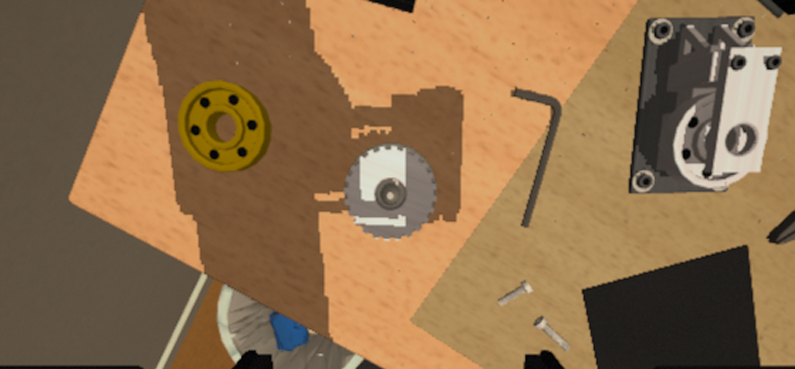

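The toothed pulley's centre is at (391,193), where expected. The lug bore is clear at (740,139). I'll go over the pulley and down.

Emit:
{"api": "drive_tool", "payload": {
  "angular": [
    [0,0,0],
    [0,0,0],
    [0,0,0],
    [0,0,0],
    [0,0,0],
    [0,0,0],
    [0,0,0]
  ],
  "delta_pos": [
    [2.6,-0.1,2],
    [2.6,-0.15,3],
    [0,0,4],
    [0,0,2.6],
    [0,0,0],
    [0,0,0],
    [0,0,0]
  ],
  "gripper": [8.7,8.7,8.7,8.7,8.7,8.7,8.7]
}}

```text
time_s: 11.25
tool_pos: [0.526, 0.0392, 0.0813]
tool_rot: [180.0, -0.2, -0.0]
force: [0.4, -0.9, 0.1]
grip_width: 0.0869
grasp_force: 0.0
```

Emit:
{"api": "drive_tool", "payload": {
  "angular": [
    [0,0,0],
    [0,0,0],
    [0,0,0],
    [0,0,0],
    [0,0,0],
    [0,0,0],
    [0,0,0],
    [0,0,0],
    [0,0,0]
  ],
  "delta_pos": [
    [-0.1,0.1,1.5],
    [0,0,1.7],
    [0,0,1],
    [0,0,0],
    [0,0,0],
    [0,0,0],
    [0,0,0],
    [0,0,0],
    [0,0,0]
  ],
  "gripper": [8.7,8.7,8.7,8.7,4.5,4.5,4.5,4.5,4.5],
  "squeeze": 30
}}

```text
time_s: 12.15
tool_pos: [0.5237, 0.0387, 0.0378]
tool_rot: [180.0, -0.0, 0.0]
force: [0.3, 1.2, 0.1]
grip_width: 0.055
grasp_force: 0.6
```

Emit:
{"api": "drive_tool", "payload": {
  "angular": [
    [0,0,0],
    [0,0,0],
    [0,0,0],
    [0,0,0],
    [0,0,0],
    [0,0,0],
    [0,0,0],
    [0,0,0],
    [0,0,0],
    [0,0,0],
    [0,0,0],
    [0,0,0]
  ],
  "delta_pos": [
    [0,0,0],
    [0,0,-1],
    [0,0,-2],
    [0,0,-3],
    [0,0,-2],
    [-1.8,4.1,0],
    [-1.9,4.1,0],
    [-1.9,4.1,0],
    [-1.9,4.1,0],
    [-1.9,4.0,0],
    [0,0,0],
    [0,0,0]
  ],
  "gripper": [4.5,4.5,4.5,4.5,4.5,4.5,4.5,4.5,4.5,4.5,4.5,4.5]
}}

```text
time_s: 13.35
tool_pos: [0.4291, -0.1662, 0.118]
tool_rot: [180.0, -0.0, -0.1]
force: [-0.5, -0.1, -1.5]
grip_width: 0.0524
grasp_force: 30.0
```

Emit:
{"api": "drive_tool", "payload": {
  "angular": [
    [0,0,0],
    [0,0,0],
    [0,0,0],
    [0,0,0],
    [0,0,0],
    [0,0,0],
    [0,0,0]
  ],
  "delta_pos": [
    [0,0,2],
    [0,0,3],
    [0,0,2.5],
    [0,0,1.6],
    [0,0,0.7],
    [0,0,0],
    [0,0,0]
  ],
  "gripper": [4.5,4.5,4.5,4.5,4.5,4.5,4.5]
}}

```text
time_s: 14.05
tool_pos: [0.4305, -0.165, 0.0203]
tool_rot: [180.0, -0.1, 0.1]
force: [-0.2, -0.4, -0.7]
grip_width: 0.052
grasp_force: 30.0
```

Now I'll lower the last 2 mm, release and rise, moving to where I can see the tensioner and the bare post.

Emit:
{"api": "drive_tool", "payload": {
  "angular": [
    [0,0,0],
    [0,0,0],
    [0,0,0],
    [0,0,0],
    [0,0,0],
    [0,0,0],
    [0,0,0],
    [0,0,0],
    [0,0,0],
    [0,0,0],
    [0,0,0],
    [0,0,0],
    [0,0,0],
    [0,0,0]
  ],
  "delta_pos": [
    [0,0,0.2],
    [0,0,0],
    [0,0,0],
    [0,0,0],
    [0,0,0],
    [0,0,-3],
    [0,0,-4],
    [0,0,-4],
    [0,0,-4],
    [1.5,-1,-1],
    [1.5,-1,-1],
    [0,0,0],
    [0,0,0],
    [0,0,0]
  ],
  "gripper": [4.5,4.5,8.5,8.5,8.7,8.7,8.7,8.7,8.7,8.7,8.7,8.7,8.7,8.7]
}}

```text
time_s: 15.45
tool_pos: [0.4581, -0.1459, 0.1864]
tool_rot: [-180.0, 0.1, -0.0]
force: [-0.8, -0.2, -1.2]
grip_width: 0.0868
grasp_force: 0.0
```

Run:
```python
from h import *
p=eyes.read_camera('wrist');o=telemetry.get_obs();print(o['tool_pos'],o['tool_rot'],o['grip_width'])
save(p,'w6.png',crop=(0,0,560,290),s=1.42)
print(proj(p,[.554,-.1495,.06])*1.42,proj(p,[.525,.038,.052])*1.42)
b,s=dark(p,proj(p,[.554,-.1495,.06]),12,80);print(b*1.42,s,ray(p,b,.06).round(4))
import pickle;pickle.dump(p,open('w6.pkl','wb'))
```

```text
[ 0.45816864 -0.14595496  0.18643677] [-1.79984168e+02  1.23653396e-01 -4.59236783e-02] 0.08724033407786773
[401.58084191 109.32947733] [ 55.50738028 167.47199477]
[403.49770035 110.55219512] [  4   2  21  22 287] [ 0.5534 -0.1505  0.06  ]
```

View pics/w6.png

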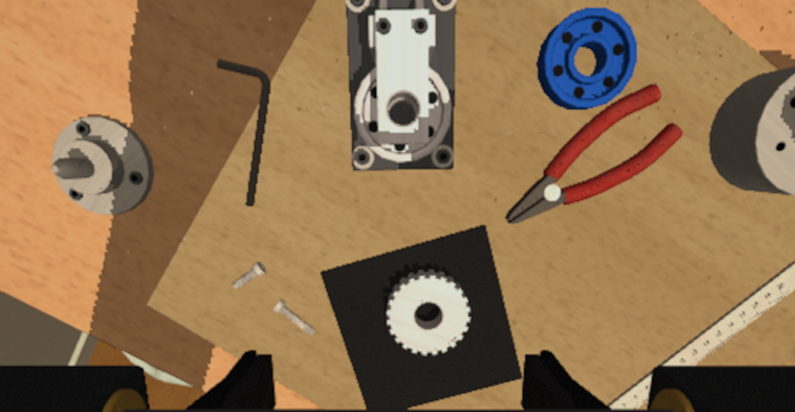

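The smooth pulley's bore shows through the lug bore at (404,111). The toothed pulley lies flat on the pad at (428,315), and the post is bare with its spigot at (60,168). Now I'll go for the smooth pulley.

Emit:
{"api": "drive_tool", "payload": {
  "angular": [
    [0,0,0],
    [0,0,0],
    [0,0,0],
    [0,0,0],
    [0,0,0],
    [0,0,0],
    [0,0,0]
  ],
  "delta_pos": [
    [3.2,0.15,1],
    [3.2,0.15,2],
    [3.1,0.1,3],
    [0,0,3],
    [0,0,0],
    [0,0,0],
    [0,0,0]
  ],
  "gripper": [8.7,8.7,8.7,8.7,8.7,8.7,8.7]
}}

```text
time_s: 16.2
tool_pos: [0.5549, -0.15, 0.0992]
tool_rot: [179.9, -0.1, -0.0]
force: [0.8, 0.0, 0.4]
grip_width: 0.0869
grasp_force: 0.0
```

Emit:
{"api": "drive_tool", "payload": {
  "angular": [
    [0,0,0],
    [0,0,0],
    [0,0,0],
    [0,0,0],
    [0,0,0],
    [0,0,0],
    [0,0,0],
    [0,0,0],
    [0,0,0],
    [0,0,0],
    [0,0,0]
  ],
  "delta_pos": [
    [-0.1,0,2],
    [0,0,2.5],
    [0,0,1.5],
    [0,0,0.3],
    [0,0,0],
    [0,0,0],
    [0,0,0],
    [0,0,0],
    [0,0,0],
    [0,0,0],
    [0,0,0]
  ],
  "gripper": [8.7,8.7,8.7,8.7,8.7,4.5,4.5,4.5,4.5,4.5,4.5],
  "squeeze": 30
}}

```text
time_s: 17.3
tool_pos: [0.5536, -0.1493, 0.0347]
tool_rot: [180.0, -0.0, 0.0]
force: [-0.1, -0.2, 1.3]
grip_width: 0.0533
grasp_force: 30.0
```

Emit:
{"api": "drive_tool", "payload": {
  "angular": [
    [0,0,0],
    [0,0,0],
    [0,0,0],
    [0,0,0],
    [0,0,0],
    [0,0,0],
    [0,0,0],
    [0,0,0]
  ],
  "delta_pos": [
    [0,0,-0.45],
    [0,0,0],
    [0,0,0],
    [-1,0,0],
    [-2,0,0],
    [-2,0,0],
    [-2,0,0],
    [-1,0,0]
  ],
  "gripper": [4.5,4.5,4.5,4.5,4.5,4.5,4.5,4.5]
}}

```text
time_s: 18.1
tool_pos: [0.4708, -0.1495, 0.0385]
tool_rot: [180.0, 0.1, -0.0]
force: [0.4, 0.4, -1.3]
grip_width: 0.0537
grasp_force: 30.0
```

Emit:
{"api": "drive_tool", "payload": {
  "angular": [
    [0,0,0],
    [0,0,0],
    [0,0,0],
    [0,0,0],
    [0,0,0],
    [0,0,0],
    [0,0,0],
    [0,0,0],
    [0,0,0],
    [0,0,0],
    [0,0,0]
  ],
  "delta_pos": [
    [0,0,-2],
    [0,0,-4],
    [0,0,-4],
    [0,-4,-2],
    [0,-4,0],
    [0,-4,0],
    [0,-4,0],
    [0,-2.8,0],
    [0,0,0],
    [0,0,0],
    [0,0,0]
  ],
  "gripper": [4.5,4.5,4.5,4.5,4.5,4.5,4.5,4.5,4.5,4.5,4.5]
}}

```text
time_s: 19.2
tool_pos: [0.4734, 0.0374, 0.1588]
tool_rot: [180.0, 0.0, -0.1]
force: [0.0, -0.2, -1.1]
grip_width: 0.0537
grasp_force: 30.0
```

Run:
```python
from h import *
p=eyes.read_camera('wrist');o=telemetry.get_obs();print(o['tool_pos'],o['tool_rot'],o['grip_width'])
save(p,'w7.png',crop=(160,60,400,300),s=2.5)
for z in(.024,.052):print(z,(proj(p,[.525,.038,z])-[160,60])*2.5)
for c in ((-1,-1),): pass
print('mm per px', [ (ray(p,np.array(proj(p,[.525,.038,.052]))+d,.052)-[.525,.038,.052]).round(5)[:2] for d in ((1,0),(0,1))])
```

```text
[0.47341067 0.03723958 0.15883399] [ 1.79972295e+02  1.24440891e-02 -1.05996943e-01] 0.05332039451379714
0.024 [292.72534561 195.98134935]
0.052 [292.05800598 203.94202258]
mm per px [array([-0.     , -0.00071]), array([-0.0007,  0.    ])]
```

View pics/w7.png

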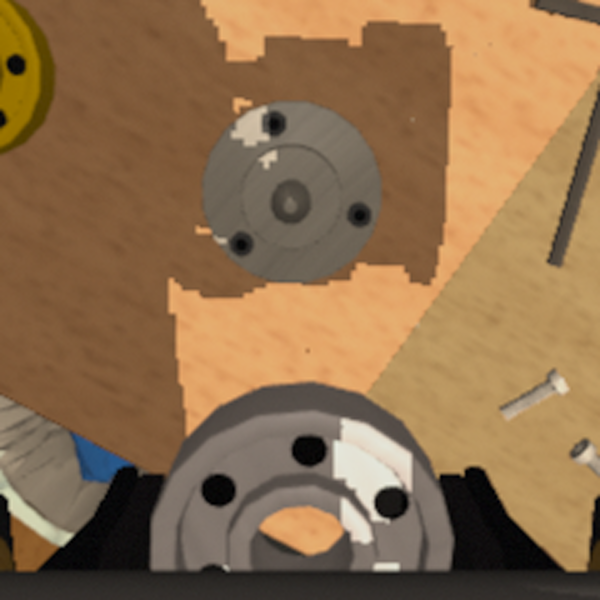

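The bare post's spigot tip is at (291,204) in the crop, against a predicted (292,204). The pulley is held level. Next I'll check the pulley's offset along x within the grip.

Run:
```python
from h import *
p=eyes.read_camera('wrist')
for dx in(-.003,0,.003):
  c=np.array([.4734+dx,.0372,0])
  print(dx,[((proj(p,c+[.027,0,z])-[160,60])*2.5).round(1) for z in(.148,.166)],'bore',[((proj(p,c+[.009,0,z])-[160,60])*2.5).round(1) for z in(.148,.166)])
print(telemetry.get_obs()['tool_pos'])
```

```text
-0.003 [array([292. , 398.6]), array([291.1, 430.6])] bore [array([292.3, 487.3]), array([291.6, 528.2])]
0 [array([291.9, 383.3]), array([291.1, 413.7])] bore [array([292.3, 472.9]), array([291.5, 512.4])]
0.003 [array([291.9, 367.8]), array([291. , 396.6])] bore [array([292.2, 458.3]), array([291.4, 496.4])]
[0.47343347 0.03726049 0.15882289]
```

Emit:
{"api": "drive_tool", "payload": {
  "angular": [
    [0,0,0],
    [0,0,0],
    [0,0,0],
    [0,0,0],
    [0,0,0],
    [0,0,0]
  ],
  "delta_pos": [
    [2.6,-0.1,2],
    [2.56,-0.1,3],
    [0,0,2],
    [0,0,0],
    [0,0,0],
    [0,0,0]
  ],
  "gripper": [4.5,4.5,4.5,4.5,4.5,4.5]
}}

```text
time_s: 19.9
tool_pos: [0.5257, 0.0403, 0.0903]
tool_rot: [180.0, -0.1, -0.0]
force: [0.6, -1.2, -0.9]
grip_width: 0.0534
grasp_force: 30.0
```

Emit:
{"api": "drive_tool", "payload": {
  "angular": [
    [0,0,0],
    [0,0,0],
    [0,0,0],
    [0,0,0],
    [0,0,0],
    [0,0,0],
    [0,0,0],
    [0,0,0]
  ],
  "delta_pos": [
    [-0.05,0.08,0],
    [0,0,1],
    [0,0,1],
    [0,0,1],
    [0,0,1],
    [0,0,1],
    [0,0,0.3],
    [0,0,0]
  ],
  "gripper": [4.5,4.5,4.5,4.5,4.5,4.5,4.5,4.5]
}}

```text
time_s: 20.7
tool_pos: [0.5242, 0.04, 0.0354]
tool_rot: [-180.0, 0.1, 0.0]
force: [0.6, 0.1, -0.5]
grip_width: 0.0533
grasp_force: 30.0
```

Emit:
{"api": "drive_tool", "payload": {
  "angular": [
    [0,0,0],
    [0,0,0],
    [0,0,0],
    [0,0,0],
    [0,0,0],
    [0,0,0],
    [0,0,0],
    [0,0,0],
    [0,0,0],
    [0,0,0],
    [0,0,0],
    [0,0,0],
    [0,0,0],
    [0,0,0],
    [0,0,0],
    [0,0,0]
  ],
  "delta_pos": [
    [0,0,0.05],
    [0,0,0],
    [0,0,0],
    [0,0,0],
    [0,0,-2],
    [0,0,-4],
    [0,0,-4],
    [0,0,-4],
    [-1.7,4,-1],
    [-1.7,4,0],
    [-1.7,4,0],
    [-1.7,4,0],
    [-1.7,4.3,0],
    [0,0,0],
    [0,0,0],
    [0,0,0]
  ],
  "gripper": [4.5,8.7,8.7,8.7,8.7,8.7,8.7,8.7,8.7,8.7,8.7,8.7,8.7,8.7,8.7,8.7]
}}

```text
time_s: 22.3
tool_pos: [0.4402, -0.162, 0.1857]
tool_rot: [-180.0, -0.0, 0.1]
force: [-0.4, 0.7, -0.2]
grip_width: 0.0869
grasp_force: 0.0
```

Run:
```python
from h import *
import pickle
q=pickle.load(open('w6.pkl','rb'));print(ray(q,np.array([428,315])/1.42,.021).round(4), ray(q,dark(q,np.array([428,315])/1.42,12,70)[0],.021).round(4))
p=eyes.read_camera('wrist');o=telemetry.get_obs();print(o['tool_pos'],o['tool_rot'],o['grip_width'])
save(p,'w8.png',s=1.42)
```

```text
[ 0.4309 -0.1673  0.021 ] [ 0.4324 -0.1676  0.021 ]
[ 0.44025774 -0.16172913  0.18559878] [-1.79990479e+02 -2.15253686e-02  1.65761245e-01] 0.08700977231996021
```

View pics/w8.png

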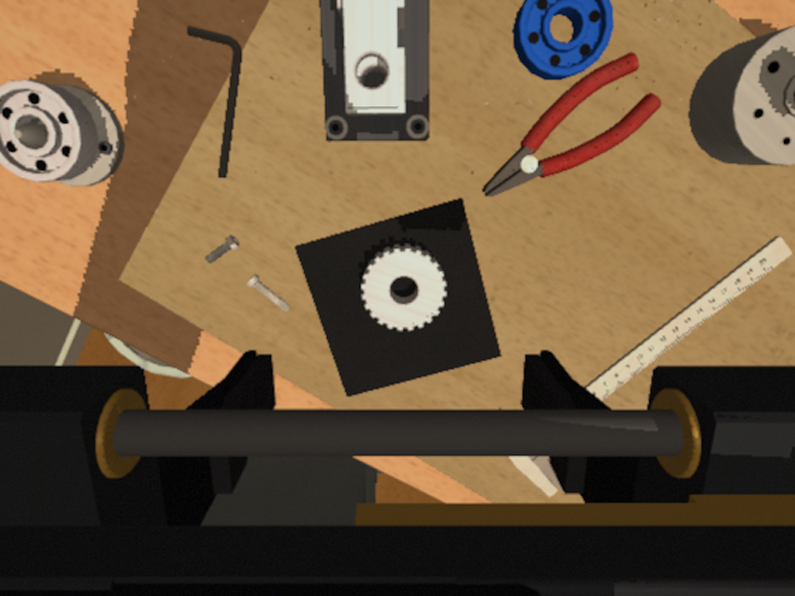

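The smooth pulley sits flat on the post at (35,130). The toothed one is on the pad at (404,289). I'll pick it up.

Emit:
{"api": "drive_tool", "payload": {
  "angular": [
    [0,0,0],
    [0,0,0],
    [0,0,0],
    [0,0,0],
    [0,0,0],
    [0,0,0],
    [0,0,0],
    [0,0,0]
  ],
  "delta_pos": [
    [-0.5,0.2,3],
    [-0.4,0.1,4],
    [0,0,4],
    [0,0,3],
    [0,0,1.5],
    [0,0,0],
    [0,0,0],
    [0,0,0]
  ],
  "gripper": [8.7,8.7,8.7,8.7,8.7,8.7,8.7,8.7]
}}

```text
time_s: 23.15
tool_pos: [0.432, -0.166, 0.0318]
tool_rot: [179.9, -0.1, 0.1]
force: [0.2, -0.4, 1.0]
grip_width: 0.0874
grasp_force: 0.0
```

Emit:
{"api": "drive_tool", "payload": {
  "angular": [
    [0,0,0],
    [0,0,0],
    [0,0,0],
    [0,0,0],
    [0,0,0],
    [0,0,0],
    [0,0,0],
    [0,0,0],
    [0,0,0],
    [0,0,0]
  ],
  "delta_pos": [
    [-0.1,-0.05,0.7],
    [0,0,0.6],
    [0,0,0],
    [0,0,0],
    [0,0,0],
    [0,0,0],
    [0,0,0],
    [0,0,0],
    [0,0,0],
    [0,0,0]
  ],
  "gripper": [8.7,8.7,8.7,4.5,4.5,4.5,4.5,4.5,4.5,4.5],
  "squeeze": 30
}}

```text
time_s: 24.15
tool_pos: [0.4296, -0.1657, 0.0175]
tool_rot: [180.0, 0.0, 0.0]
force: [0.0, -0.6, 0.7]
grip_width: 0.0519
grasp_force: 30.1
```

Emit:
{"api": "drive_tool", "payload": {
  "angular": [
    [0,0,0],
    [0,0,0],
    [0,0,0],
    [0,0,0],
    [0,0,0],
    [0,0,0]
  ],
  "delta_pos": [
    [0,0,-1.5],
    [1,-0.8,-1.05],
    [1,-0.87,0],
    [0,0,0],
    [0,0,0],
    [0,0,0]
  ],
  "gripper": [4.5,4.5,4.5,4.5,4.5,4.5]
}}

```text
time_s: 24.75
tool_pos: [0.449, -0.1491, 0.0426]
tool_rot: [-180.0, 0.1, 0.0]
force: [0.2, 0.3, -0.8]
grip_width: 0.0516
grasp_force: 30.0
```

Run:
```python
from h import *
p=eyes.read_camera('wrist');o=telemetry.get_obs();print(o['tool_pos'],o['tool_rot'],o['grip_width'])
save(p,'w9.png',crop=(130,40,430,290),s=2.4)
x,y,z=o['tool_pos'];off=[130,40]
f=lambda q:((proj(p,q)-off)*2.4).round(1)
for dx in(0,.003): print(dx,'rim top far',f([x+dx+.027,y,z+.0035]),'bore top far',f([x+dx+.009,y,z+.0035]),'near',f([x+dx-.009,y,z+.0035]))
print('lug end',f([.5534-.017,-.149,.06]),'bore',f([.5534,-.149,.06]))
```

```text
[ 0.44890168 -0.14918573  0.04258478] [-1.79998469e+02  6.41898519e-02 -5.68808383e-03] 0.0521818626884011
0 rim top far [352.2 438.9] bore top far [352.4 531.7] near [352.5 618.8]
0.003 rim top far [352.2 422.8] bore top far [352.3 516.6] near [352.5 604.6]
lug end [349.4  67.6] bore [349.  -64.6]
```

View pics/w9.png

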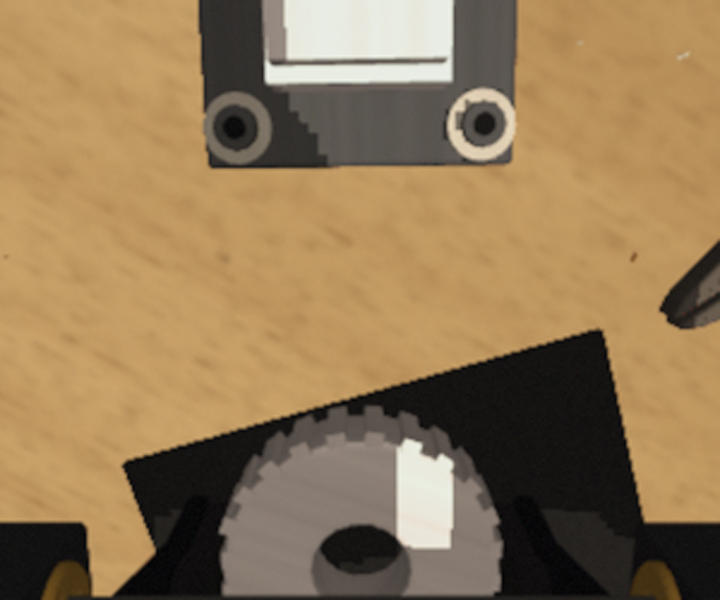

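The toothed pulley is centred at column 361 and the boss/lug at 358, so they're aligned and level. I'll slide it in.

Emit:
{"api": "drive_tool", "payload": {
  "angular": [
    [0,0,0],
    [0,0,0],
    [0,0,0],
    [0,0,0],
    [0,0,0],
    [0,0,0],
    [0,0,0],
    [0,0,0],
    [0,0,0]
  ],
  "delta_pos": [
    [2,0,0],
    [2,0,0],
    [2,0,0],
    [2,0,0],
    [1.4,0,0],
    [1,0,0],
    [0,0,0],
    [0,0,0],
    [0,0,0]
  ],
  "gripper": [4.5,4.5,4.5,4.5,4.5,4.5,4.5,4.5,4.5]
}}

```text
time_s: 25.7
tool_pos: [0.5526, -0.1492, 0.0428]
tool_rot: [180.0, 0.1, -0.0]
force: [-0.2, 0.5, -1.9]
grip_width: 0.0522
grasp_force: 30.0
```

Emit:
{"api": "drive_tool", "payload": {
  "angular": [
    [0,0,0],
    [0,0,0],
    [0,0,0],
    [0,0,0],
    [0,0,0],
    [0,0,0],
    [0,0,0],
    [0,0,0],
    [0,0,0],
    [0,0,0],
    [0,0,0],
    [0,0,0],
    [0,0,0],
    [0,0,0]
  ],
  "delta_pos": [
    [0,0,0.42],
    [0,0,0],
    [0,0,0],
    [0,0,0],
    [0,0,0],
    [0,0,0],
    [0,0,-2],
    [0,0,-3],
    [-2,0,-3.5],
    [-2.5,0,-3],
    [-2.5,0,-3],
    [0,0,0],
    [0,0,0],
    [0,0,0]
  ],
  "gripper": [4.5,4.5,4.5,8.7,8.7,8.7,8.7,8.7,8.7,8.7,8.7,8.7,8.7,8.7]
}}

```text
time_s: 27.1
tool_pos: [0.4836, -0.1487, 0.1829]
tool_rot: [-180.0, 0.1, 0.0]
force: [-0.3, 0.6, -1.0]
grip_width: 0.0869
grasp_force: 0.0
```

Run:
```python
from h import *
p=eyes.read_camera('wrist');o=telemetry.get_obs();print(o['tool_pos'],o['tool_rot'],o['grip_width'])
off=(proj(p,[.5534,-.1505,.06])-[70,60]).astype(int).clip(0);print(off)
save(p,'w10.png',crop=(off[0],off[1],off[0]+140,off[1]+120),s=5)
f=lambda q:((proj(p,q)-off)*5).round(1)
print(f([.5534,-.151,.06]),f([.5534,-.151,.052]),f([.5534,-.151,.042]),f([.5534,-.151,.024]))
```

```text
[ 0.48350502 -0.14853753  0.18253361] [-1.79941020e+02  9.35783047e-02  5.68247096e-02] 0.08717047034302637
[210  54]
[356.2 302.2] [356.  301.4] [355.8 300.3] [355.5 298.7]
```

View pics/w10.png

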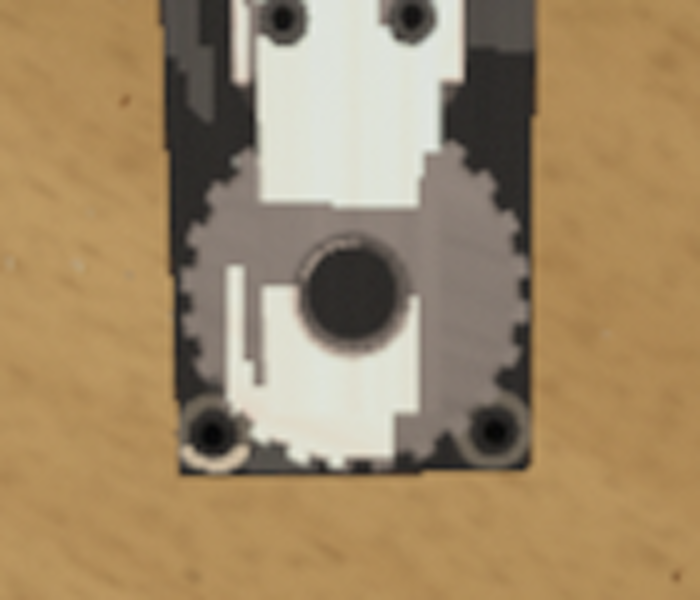

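The toothed pulley is seated, and its bore is concentric with the lug bore at (352,294). Now I'll fetch the pin.

Emit:
{"api": "drive_tool", "payload": {
  "angular": [
    [0,0,0],
    [0,0,0],
    [0,0,0],
    [0,0,0],
    [0,0,0],
    [0,0,0],
    [0,0,0],
    [0,0,0],
    [0,0,0]
  ],
  "delta_pos": [
    [1,3.8,0],
    [1,3.8,0],
    [1,3.8,0],
    [1,3.8,0],
    [1,3.8,1],
    [1.1,3.9,3],
    [0,0,0],
    [0,0,0],
    [0,0,0]
  ],
  "gripper": [5,5,5,5,5,5,5,5,5]
}}

```text
time_s: 28.05
tool_pos: [0.5454, -0.3758, 0.1436]
tool_rot: [-179.9, 0.0, 0.1]
force: [-0.9, 0.7, -0.5]
grip_width: 0.0501
grasp_force: 0.0
```

Run:
```python
from h import *
p=eyes.read_camera('wrist');o=telemetry.get_obs();print(o['tool_pos'],o['tool_rot'],o['grip_width'])
for z in (.076,.095):print(proj(p,[.545,-.378,z]))
for t in('axle_pin',):
  for r in models.cut_out(p,t)[:2]:
    b=cv2.boundingRect(r['pixels'].astype(np.uint8));print(r['p'],r['centre'],b, ray(p,r['centre'],.076).round(4))
save(p,'w11.png',s=1.42)
```

```text
[ 0.54569874 -0.37579662  0.14453282] [-1.79971626e+02 -5.62411137e-02  1.65099515e-01] 0.04974917618963738
[281.17205109 229.27079334]
[281.23596638 239.752195  ]
0.91 [274.8, 226.6] (255, 201, 42, 54) [ 0.5468 -0.3739  0.076 ]
```

Emit:
{"api": "drive_tool", "payload": {
  "angular": [
    [0,0,0],
    [0,0,0],
    [0,0,0],
    [0,0,0],
    [0,0,0],
    [0,0,0],
    [0,0,0],
    [0,0,0],
    [0,0,0],
    [0,0,0],
    [0,0,0]
  ],
  "delta_pos": [
    [0,-0.1,2],
    [0,0,2.5],
    [0,0,1.7],
    [0,0,0.7],
    [0,0,0],
    [0,0,0],
    [0,0,0],
    [0,0,0],
    [0,0,0],
    [0,0,0],
    [0,0,0]
  ],
  "gripper": [5,5,5,5,5,1,1,1,1,1,1],
  "squeeze": 30
}}

```text
time_s: 29.25
tool_pos: [0.5448, -0.3767, 0.0754]
tool_rot: [180.0, -0.0, 0.0]
force: [-0.5, 0.2, 1.2]
grip_width: 0.0193
grasp_force: 29.9
```

Emit:
{"api": "drive_tool", "payload": {
  "angular": [
    [0,0,0],
    [0,0,0],
    [0,0,0],
    [0,0,0],
    [0,0,0],
    [0,0,0],
    [0,0,0],
    [0,0,0],
    [0,0,0],
    [0,0,0],
    [0,0,0],
    [0,0,0],
    [0,0,0],
    [0,0,0]
  ],
  "delta_pos": [
    [0,0,-1],
    [0,0,-2],
    [0,0,-3],
    [0,0,-3],
    [0,0,-1],
    [0.15,-3.8,0],
    [0.15,-3.8,0],
    [0.15,-3.8,0],
    [0.15,-3.8,0],
    [0.15,-3.8,0],
    [0.11,-3.74,0],
    [0,0,0],
    [0,0,0],
    [0,0,0]
  ],
  "gripper": [1,1,1,1,1,1,1,1,1,1,1,1,1,1]
}}

```text
time_s: 30.65
tool_pos: [0.5526, -0.1506, 0.1745]
tool_rot: [180.0, 0.1, -0.1]
force: [0.0, -0.7, -0.6]
grip_width: 0.0191
grasp_force: 29.9
```

Run:
```python
from h import *
p=eyes.read_camera('wrist');o=telemetry.get_obs();print(o['tool_pos'],o['tool_rot'],o['grip_width'],o['force'])
x,y,z=o['tool_pos'];o1=np.array([190,150]);f=lambda q:((proj(p,q)-o1)*3.5).round(1)
F=z-.0214
print('tip',f([x,y,F-.054]),'flange',f([x,y,F]),'bore',f([.5534,-.1505,.06]))
save(p,'w12.png',crop=(190,150,370,300),s=3.5)
```

```text
[ 0.55263728 -0.1508694   0.17455782] [ 1.79970984e+02  5.03625068e-02 -1.09069683e-01] 0.019268510748393305 [-0.30772021 -0.34749419 -0.87643166]
tip [308.1 261.5] flange [306.6 376.4] bore [307.2 202.1]
```

View pics/w12.png

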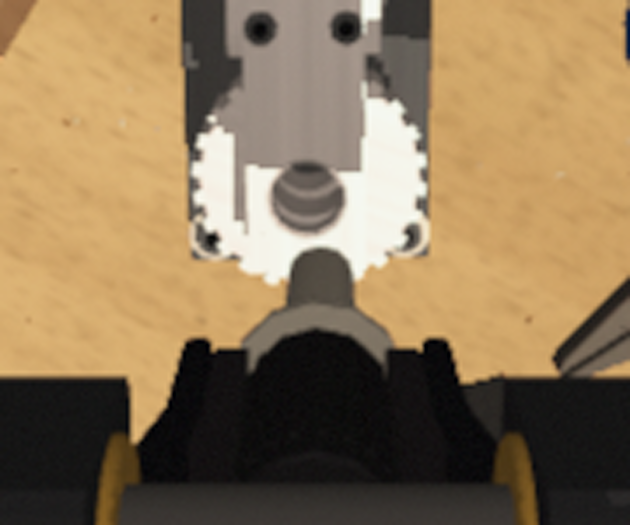

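The pin hangs straight with its tip at (320,250). The lug bore is ahead of it at (308,197). A small correction, then a slow descent.

Emit:
{"api": "drive_tool", "payload": {
  "angular": [
    [0,0,0],
    [0,0,0],
    [0,0,0],
    [0,0,0],
    [0,0,0],
    [0,0,0]
  ],
  "delta_pos": [
    [0.14,-0.21,1],
    [0,0,1.5],
    [0,0,1],
    [0,0,0],
    [0,0,0],
    [0,0,0]
  ],
  "gripper": [1,1,1,1,1,1]
}}

```text
time_s: 31.3
tool_pos: [0.5549, -0.1471, 0.1404]
tool_rot: [180.0, -0.0, 0.0]
force: [0.3, 0.6, -0.2]
grip_width: 0.0188
grasp_force: 29.9
```

Adjusting by x −0.1 and y −0.15, then entering slowly.

Emit:
{"api": "drive_tool", "payload": {
  "angular": [
    [0,0,0],
    [0,0,0],
    [0,0,0],
    [0,0,0],
    [0,0,0],
    [0,0,0]
  ],
  "delta_pos": [
    [-0.1,0.15,0],
    [0,0,0.6],
    [0,0,0.6],
    [0,0,0.6],
    [0,0,0],
    [0,0,0]
  ],
  "gripper": [1,1,1,1,1,1]
}}

```text
time_s: 31.9
tool_pos: [0.5533, -0.1485, 0.1217]
tool_rot: [-180.0, 0.0, 0.0]
force: [-0.2, 0.4, -2.1]
grip_width: 0.0191
grasp_force: 29.9
```

Emit:
{"api": "drive_tool", "payload": {
  "angular": [
    [0,0,0],
    [0,0,0],
    [0,0,0],
    [0,0,0],
    [0,0,0]
  ],
  "delta_pos": [
    [0,0,0.5],
    [0,0,0.5],
    [0,0,0.5],
    [0,0,0.3],
    [0,0,0]
  ],
  "gripper": [1,1,1,1,1]
}}

```text
time_s: 32.4
tool_pos: [0.553, -0.1485, 0.1033]
tool_rot: [-180.0, 0.1, 0.0]
force: [0.2, -0.8, -1.8]
grip_width: 0.0189
grasp_force: 29.9
```

Emit:
{"api": "drive_tool", "payload": {
  "angular": [
    [0,0,0],
    [0,0,0],
    [0,0,0],
    [0,0,0],
    [0,0,0],
    [0,0,0]
  ],
  "delta_pos": [
    [0,0,0.5],
    [0,0,0.5],
    [0,0,0.5],
    [0,0,0.4],
    [0,0,0.2],
    [0,0,0]
  ],
  "gripper": [1,1,1,1,1,1]
}}

```text
time_s: 33.0
tool_pos: [0.5533, -0.1485, 0.0826]
tool_rot: [-180.0, 0.0, 0.0]
force: [-1.2, -0.2, -1.6]
grip_width: 0.0192
grasp_force: 29.9
```

Emit:
{"api": "drive_tool", "payload": {
  "angular": [
    [0,0,0],
    [0,0,0],
    [0,0,0],
    [0,0,0]
  ],
  "delta_pos": [
    [0,0,0.1],
    [0,0,0.1],
    [0,0,0],
    [0,0,0]
  ],
  "gripper": [1,1,1,1]
}}

```text
time_s: 33.4
tool_pos: [0.5539, -0.1486, 0.0816]
tool_rot: [180.0, -0.0, 0.0]
force: [-0.6, 0.5, 2.7]
grip_width: 0.0194
grasp_force: 29.9
```

The flange meets the lug at the expected height. I'll release and retreat.

Emit:
{"api": "drive_tool", "payload": {
  "angular": [
    [0,0,0],
    [0,0,0],
    [0,0,0],
    [0,0,0],
    [0,0,0],
    [0,0,0],
    [0,0,0],
    [0,0,0],
    [0,0,0],
    [0,0,0],
    [0,0,0],
    [0,0,0]
  ],
  "delta_pos": [
    [0,0,0.1],
    [0,0,0],
    [0,0,-0.1],
    [0,0,0],
    [0,0,0],
    [0,0,-2],
    [0,0,-4],
    [0,0,-4],
    [-3,0,-4],
    [-4,-1,-3],
    [0,0,0],
    [0,0,0]
  ],
  "gripper": [1,1,4.5,4.5,4.5,4.5,4.5,4.5,4.5,4.5,4.5,4.5]
}}

```text
time_s: 34.6
tool_pos: [0.4844, -0.139, 0.2512]
tool_rot: [179.9, -0.1, 0.0]
force: [0.8, 0.6, -0.9]
grip_width: 0.0447
grasp_force: 0.0
```

Run:
```python
from h import *
p=eyes.read_camera('wrist');o=telemetry.get_obs();print(o['tool_pos'],o['grip_width'])
u0=proj(p,[.5535,-.1505,.101])
g=cv2.cvtColor(p['pixels'],cv2.COLOR_RGB2GRAY)
print('expect knob top',u0,'got',dark(p,u0,20,45))
for t in('axle_pin','smooth_idler','toothed_idler'):
  for r in models.cut_out(p,t)[:3]: print(t,round(r['p'],2),np.round(r['centre'],0),cv2.boundingRect(r['pixels'].astype(np.uint8)))
for nm in('scene','top'):
  p=eyes.read_camera(nm)
  print(nm,'exp knob top/mid',proj(p,[.5535,-.149,.101]),proj(p,[.5535,-.149,.08]),'raised 8mm top',proj(p,[.5535,-.149,.109]))
  for t in('axle_pin','glue_bottle','side_cutters','smooth_idler','toothed_idler'):
    for r in models.cut_out(p,t)[:2]: print(t,round(r['p'],2),np.round(r['centre'],0),cv2.boundingRect(r['pixels'].astype(np.uint8)))
  g=cv2.cvtColor(p['pixels'],cv2.COLOR_RGB2GRAY);u,v=proj(p,[.5535,-.149,.08]).astype(int)
  if nm=='scene': print('knob column grey from row',v-22,g[v-22:v+22,u])
```

```text
[ 0.48428024 -0.13896516  0.24989578] 0.045309669230201514
expect knob top [291.83021718 115.39555391] got (array([291.4812362 , 114.91169978]), array([  9,   8,  24,  25, 453], dtype=int32))
axle_pin 0.56 [290. 113.] (278, 101, 26, 27)
axle_pin 0.52 [288.  78.] (257, 38, 63, 106)
smooth_idler 0.91 [ 17. 106.] (0, 77, 41, 54)
smooth_idler 0.75 [101. 134.] (73, 115, 61, 55)
smooth_idler 0.58 [397.  77.] (366, 54, 57, 56)
toothed_idler 0.95 [302. 117.] (263, 90, 56, 53)
scene exp knob top/mid [291.57217025 189.4138904 ] [291.73356579 198.47260721] raised 8mm top [291.5094164 185.891678 ]
axle_pin 0.78 [292. 200.] (285, 187, 13, 25)
glue_bottle 0.52 [327. 159.] (319, 140, 13, 36)
side_cutters 0.85 [336. 213.] (333, 193, 21, 37)
smooth_idler 0.67 [316. 197.] (306, 188, 25, 20)
smooth_idler 0.61 [221. 274.] (204, 260, 32, 29)
toothed_idler 0.57 [294. 221.] (277, 210, 28, 21)
knob column grey from row 176 [206 205 203 206 204 204 205 208 207 208 192  92  31  30  22  29  30  24
  21  24  21  27  26  22  21  11  31  25  29  24  26  36  79 118 112 134
 149 137 109 105 108 126 148 151]
top exp knob top/mid [286.20176278 200.00661402] [286.0423135  202.30275927] raised 8mm top [286.26412119 199.10862329]
glue_bottle 0.49 [368. 164.] (361, 155, 15, 18)
side_cutters 0.48 [345. 222.] (316, 201, 43, 36)
smooth_idler 0.83 [202. 227.] (189, 211, 25, 24)
smooth_idler 0.77 [156. 206.] (147, 198, 23, 24)
```

Run:
```python
from h import *
a=cv2.resize(cv2.imread('pics/scene0.png',0),(560,420),interpolation=cv2.INTER_AREA);print(a[176:220,291])
print(env.sign_off())
```

```text
[196 194 192 193 192 193 194 196 198 196 177  98  47  38  41  42  37  25
  28  24  22  26  27  24  21  21  25  24  25  22  27  56 128 175 164 209
 235 212 142 111 112 123 126 110]
the job is handed in; nothing more can be done
None
```

I swapped the pulleys and handed the job in at about 35 s: the smooth idler is on the spare post and the toothed idler is in the tensioner. The pin is back fully home, its knob at the same height in the scene camera as at the start, and the glue bottle and side cutters were left alone.

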